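# Lock the stock box with its removable shackle

## Robot

A 6-joint arm with a two-finger parallel gripper is mounted at the origin on the work surface. World frame = base frame: x ahead of the robot, y to its left, z up, the work surface at z = 0. Lengths are in m, angles in rad, forces in N, time in s.
With the tool pointing down it reaches from about 0.375 to 0.9 m from the base axis. Payload 3.1 kg.
Tool frame: the origin (TCP) lies at the very end of the fingers, on their centre line; the grasp point (between the pads) lies 19 mm behind it; z points along the fingers, y is the direction in which the jaws open and shut (so a half turn about z gives the same grasp; the last joint's range is limited). The gripper opens to 87 mm and grips with 3 to 60 N. Pads are 19 mm wide; open, the fingers measure 117 mm over their backs; the gripper's body (75 mm by 190 mm) begins 51 mm behind the grasp point.
Start: joints at [0.938, 0.527, 1.433, -0, 1.181, -0.178], TCP at [0.275, 0.561, 0.223] pointing down, gripper open.
Joint ranges: [-3.08, 3.08], [-0.75, 2.2], [0.22, 2.44], [-1.43, 4.57], [0, 2.65], [-2.85, 2.85]. Speed limits (rad/s): [2.79, 2.79, 3.14, 3.14, 3.14, 3.14].

## Interface

Orientations are given as a unit quaternion [x, y, z, w].
In Python, from rig import robot gives the robot as it stands. The module is installed in compiled form; this text tells all that it offers.
- The arm moves only by the tool send_rows, never from a script. Its argument "deltas" is a list of rows, each an object of numbers: "tx", "ty", "tz": the shift along the tool's x, y, z in cm; "rx", "ry", "rz": the turn, a rotation vector about the tool's x, y, z in rad. A call has 1 to 5 rows; each row is the pose to reach, as a shift and turn from the pose commanded when the call began, along the tool's axes at that moment; what a row does not reach only later rows make up. A row lasts 1/12 s, in which the tool goes at most 41.7 mm and 7.16 degrees, less where a joint would pass 70% of its speed; a pose out of reach is approached as far as the arm can. A call with a gripper value outside its range is refused whole. "claw" is the finger opening in cm, from 0 to 8.7, set as the call begins (left out, the last holds). The fingers move at their own pace and stop on an object; "squeeze" is the grip in N (left out, the last holds). Time passes only in rows, so rows that repeat a pose let the fingers close. It gives the time, the measured TCP pose, the force and the opening at its end, in the units of the state.
- robot.get_obs(): the state, without advancing time (a new reading comes with each control period).
- robot.camera(name): name is "scene" or "top" or "wrist"; returns a dict with "color" (420x560x3 uint8, red, green, blue), "z_map" (420x560 float32, m along the optical axis (not along the pixel's ray), 0 where there is no reading), "intrinsics" (3x3 intrinsics, pixels), "R" (3x3) and "t" (3): a world point X has camera coordinates R X + t; the wrist camera has in their place "tool_from_camera" (4x4, takes a point from camera to tool coordinates, whose origin is the TCP and whose axes are the flange's). Camera axes: x right, y down, z forward; pixel columns grow to the right and rows downward; lengths in m; the calibration is good to about 2 mm. A picture is of the moment at which its call begins: read the wrist's pose just before it.
- robot.hand_in(): hands the job in, once; it reports no verdict.
Trained networks look in the newest picture that a camera, given by its name, has taken for a name from the list of things; names that differ only in an ending like _2 or _b are one class to them, and where a whole thing is asked for, a point or a joint stands for the part that bears it (a point fixed in the world has none). Each returns a list of dicts, best first, with "p" (0 to 1); they miss things now and then, are a little off and sometimes report something else, mostly with a low value. They report only what shows in the picture. A call takes as long as a camera call. They do not tell look-alikes from the thing itself.
- robot.outline_of(label, camera): "pixels" (420x560 bool, what is visible of it) and "xy" ([column, row] in pixels, amid what is visible of it).
- robot.tip_of(label, camera): "xy" ([column, row] in pixels: a listed point, or the origin of a listed thing).
The state is a dict: "time": time; "q": joint angles; "joint_velocities": joint speeds; "joint_torque": joint torques, N m; "position": TCP position; "tool_rot": TCP orientation; "ft_force": force on the tool from outside, world axes, zero at the start; "moment": the same for the moment, N m; "grip_width": finger opening in m.
Only numpy, scipy, OpenCV 4.12 (cv2) and the standard library are available. Lean on these libraries where they do the work, as an engineer would, in place of code of your own. Each camera call takes 0.05 s, during which the arm holds its last target.

## Task

Lock up the stock box: shut its lid, then take the loose steel shackle out of the wooden holder, put its two legs into the lock on the side of the box, one of them through the hole of the lid's tab, and press it down until it clicks and stays down by itself. Press gently, feeling for the click and stopping when it bottoms: do not ram the lock. Leave the candle jar, the spatula and the carton where they are, and let go at the end.

Things in the scene. Friction and masses are not known exactly. Their poses are not given: they have to be found in the camera images.
- box: grey steel stock box fixed to the table, 170 (x) by 260 (y) by 100 mm high, under a hinged lid. Origin: middle of its underside. A steel lock 36 (x) by 76 (y) by 84 mm high is fixed to its +x side, which faces away from the robot; the lock's middle is 120 mm along +x from the origin.
- lock_mouth (a point): middle of the lock's flat top face, 95 mm above the table, axes parallel to the box's. Two upright 10.8 mm round holes with 2 mm chamfers open here, at y -22 and +22 mm, and guide the legs straight for 34 mm. Leg tips meet hidden springs 26 to 46 mm below this face; the click comes 54 to 74 mm below it, a depth that differs from lock to lock and cannot be seen.
- keyhole (a point): keyhole in the lock's +x face, 45 mm below its top. How the lock behaves: an ejector spring (5 to 11 N) pushes the shackle back out unless it has clicked; pressing it to the click takes 10 to 20 N; a rigid stop lies 2 mm below the click. The lock breaks if more than 45 N act on it through the shackle.
- lid (a joint): angle of the lid, rad: 0 shut, growing as it opens (starts at 0.35 to 0.75). Hinged along the box's -x top edge (robot's side), 85 mm along -x from the box's origin, 100 mm above the table. A friction hinge holds it where it is left; about 4 to 8 N pressed down on its outer half moves it; it stops by itself at 0.
- lid_edge (a point): middle of the lid's free edge, on its top face, 170 mm from the hinge. Lid: 8 mm thick, 260 mm wide; when shut its top is 108 mm above the table. A steel tab, 30 mm wide and 4 mm thick, sticks out past the edge; when shut it lies 2 to 6 mm above the lock's top with its 16 mm hole over the lock's +y hole; the -y hole stays free.
- shackle: loose U-shaped steel shackle, about 0.14 kg, standing legs down in the holder. Origin: midway between the leg tips; z towards the crown, y along it. Round oiled 9 mm legs at y -22 and +22 mm with 9 mm long conical tips and a groove 12 to 19 mm above the tips; same either way round. Crown: bar 10 by 54 by 10 mm, underside 103 mm and top 113 mm above the tips.
- holder: fixed wooden block 50 (x) by 90 (y) by 40 mm high with two 11.4 mm holes, 44 mm apart along y and 34 mm deep, in which the shackle stands. Origin: middle of its underside.
- candle: bystander: closed white candle jar, 66 mm across and 75 mm tall. Origin: middle of its underside.
- spatula: bystander: wooden spatula lying on the table. Origin: underside, near its middle.
- carton: bystander: cardboard carton 70 by 100 by 60 mm high. Origin: middle of its underside.
Not all that is in view belongs to the job. Several things have the shape of the shackle; the one meant has the colours described above.

How it is judged:
On the way, in this order (a step that is already met when the one before it is completed fails the run):
1. the lid is shut (value of joint lid below 0.03 rad), for 0.2 s.
2. both legs of the shackle are in the lock and pressed down over 50 mm deep (value of joint lid below 0.03 rad and horizontal distance between shackle and lock_mouth below 0.005 m and angle between the y axis of shackle and the y axis of lock_mouth, either way round below 0.12 rad and z of shackle in the frame of lock_mouth below -0.05 m), for 0.2 s.
At the end, for the whole second after the job is handed in: The lid is shut (under 0.03 rad) and the shackle, let go and at rest, stays down in the lock: leg tips more than 50 mm below the lock's top (unclicked, the spring lifts them to 47 mm or less), upright within 0.1 rad, centred within 5 mm (all of step 2 and angle between shackle's own z axis and vertical below 0.1 rad and linear speed of shackle below 0.02 m/s); the robot touches nothing.
It fails at once if the lock was rammed: more than 45 N between shackle and lock or box (contact force between shackle and box above 45 N).
It fails at once if the candle jar was moved by more than 30 mm (distance of candle from where it was at the start of the episode above 0.03 m).
It fails at once if the spatula was moved by more than 30 mm (distance of spatula from where it was at the start of the episode above 0.03 m).
It fails at once if the carton was moved by more than 30 mm (distance of carton from where it was at the start of the episode above 0.03 m).
It also fails if it takes over 59 s, if anything falls off the work surface, if the arm or the gripper's body presses on something with over 40 N, if the wrist force passes 120 N, or if a joint passes its speed limit or range.

## Working session

There is one attempt and no reset: what is moved stays moved. The work goes in short steps, Python scripts to look and compute and a tool call to move; the robot and the scene stay as the last step left them, time stands still between calls to the robot, and variables do not carry over. Pictures are saved under pics/ and viewed, and the job is handed in when it is done.

Besides the shell and the picture viewer there is one more tool, called after "Emit:" by a JSON object that holds its "api" and its "payload". send_rows: Moves the arm, as the interface text tells. Its arguments: {"type":"object","properties":{"deltas":{"type":"array","items":{"type":"object","properties":{"tx":{"type":"number"},"ty":{"type":"number"},"tz":{"type":"number"},"rx":{"type":"number"},"ry":{"type":"number"},"rz":{"type":"number"}}}},"claw":{"type":"number"},"squeeze":{"type":"number"}},"required":["deltas"]}

```bash
mkdir -p pics
cat > h.py <<'E'
from rig import robot
import numpy as np, cv2
from scipy.spatial.transform import Rotation as Ro
def cam(n,save=None):
    o=robot.get_obs(); c=robot.camera(n)
    if 'R' in c: c['T']=np.eye(4); c['T'][:3,:3]=np.array(c['R']).T; c['T'][:3,3]=-np.array(c['R']).T@np.array(c['t'])
    else:
        W=np.eye(4); W[:3,:3]=Ro.from_quat(o['tool_rot']).as_matrix(); W[:3,3]=o['position']
        c['T']=W@np.array(c['tool_from_camera'])
    if save: cv2.imwrite('pics/'+save+'.png',c['color'][:,:,::-1])
    return c
def cloud(c):
    K=np.array(c['intrinsics']); z=c['z_map']; v,u=np.mgrid[:z.shape[0],:z.shape[1]]
    P=np.stack([(u-K[0,2])/K[0,0]*z,(v-K[1,2])/K[1,1]*z,z],-1)
    P=P@c['T'][:3,:3].T+c['T'][:3,3]; P[z==0]=np.nan
    return P
def proj(c,X):
    K=np.array(c['intrinsics']); Ti=np.linalg.inv(c['T']); p=Ti[:3,:3]@np.array(X)+Ti[:3,3]; p=K@p; return p[:2]/p[2]
def st():
    o=robot.get_obs(); print('t',o['time'],'p',np.round(o['position'],4),'q',np.round(o['tool_rot'],4),'F',np.round(o['ft_force'],1),'g',round(o['grip_width'],4)); return o
E
python3 - <<'E'
from h import *
st()
for n in ['scene','top','wrist']:
    c=cam(n,n+'0'); P=cloud(c)
    for l in ['box','lock_mouth','keyhole','lid_edge','shackle','holder','candle','spatula','carton']:
        try:
            print(n,l,[('o',np.round(d['xy']),round(d['p'],2),np.round(np.nanmedian(P[d['pixels']],0),3)) for d in robot.outline_of(l,n)] if l not in('lock_mouth','keyhole','lid_edge') else '', [('t',np.round(d['xy']),round(d['p'],2)) for d in robot.tip_of(l,n)])
        except Exception as e: print(n,l,e)
st()
E
```

```text
t 0.0 p [0.2741 0.5609 0.2216] q [ 2.254e-01  9.743e-01 -1.000e-03 -4.000e-04] F [-0.1 -0.3  0.4] g 0.0867
scene box [('o', array([301., 205.]), 0.57, array([ 0.576, -0.015,  0.061]))] [('t', array([298., 218.]), 0.94), ('t', array([363., 189.]), 0.5)]
scene lock_mouth  [('t', array([331., 206.]), 0.8)]
scene keyhole  [('t', array([330., 218.]), 0.86)]
scene lid_edge  [('t', array([312., 168.]), 0.62), ('t', array([299., 218.]), 0.53)]
scene shackle [('o', array([170., 278.]), 0.79, array([ 0.612, -0.479,  0.007])), ('o', array([130., 274.]), 0.64, array([ 0.527, -0.556,  0.008])), ('o', array([211., 221.]), 0.6, array([ 0.543, -0.312,  0.101])), ('o', array([190., 226.]), 0.42, array([ 0.39 , -0.357,  0.007]))] [('t', array([191., 268.]), 0.75), ('t', array([118., 256.]), 0.65), ('t', array([178., 238.]), 0.61), ('t', array([209., 246.]), 0.55), ('t', array([334., 220.]), 0.24)]
scene holder [('o', array([210., 245.]), 0.67, array([ 0.552, -0.326,  0.035])), ('o', array([300., 206.]), 0.62, array([ 0.575, -0.013,  0.062]))] [('t', array([212., 251.]), 0.61)]
scene candle [('o', arra
[... 1333 characters left out ...]
122., 255.]), 0.8, array([0.503, 0.296, 0.073])), ('o', array([224., 238.]), 0.51, array([0.533, 0.003, 0.158]))] [('t', array([125., 257.]), 0.59)]
top spatula [('o', array([146., 168.]), 0.77, array([0.773, 0.265, 0.005]))] [('t', array([144., 192.]), 0.94)]
top carton [('o', array([313., 166.]), 0.75, array([ 0.75 , -0.247,  0.06 ])), ('o', array([146., 170.]), 0.63, array([0.769, 0.265, 0.005]))] [('t', array([314., 169.]), 0.97)]
wrist box [] []
wrist lock_mouth  []
wrist keyhole  []
wrist lid_edge  []
wrist shackle [] []
wrist holder [] []
wrist candle [] []
wrist spatula [] []
wrist carton [] []
t 2.4 p [0.2745 0.5615 0.2226] q [0.2254 0.9743 0.     0.    ] F [-0.7 -0.  -0.3] g 0.0871
```

View pictures.

View pics/scene0.png

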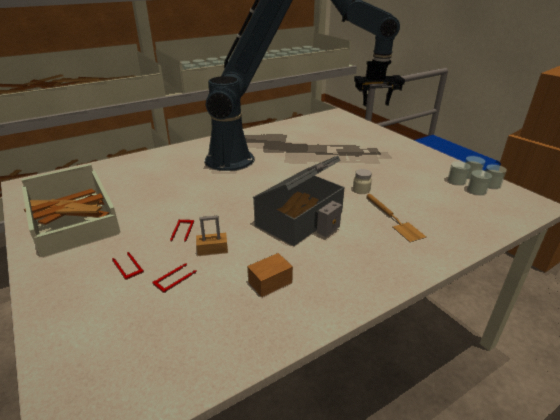

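View pics/top0.png

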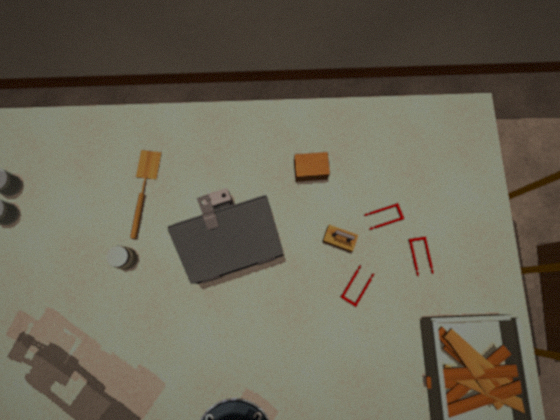

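The scene and top views show the box at about (225,240) in top, yawed, with its lid ajar. The steel shackle stands in the holder at (343,236); the three red ones are decoys. Now I'll measure.

Run:
```python
from h import *
for n in ['top','scene']:
    c=cam(n); P=cloud(c)
    np.savez(f'{n}.npz',P=P,color=c['color'],T=c['T'],K=c['intrinsics'])
    print(n,c['T'][:3,3])
T=np.load('top.npz');P=T['P'];C=T['color'].astype(int)
X,Y,Z=P[...,0],P[...,1],P[...,2]
def rect(m,lab):
    m=m.astype(np.uint8);k,L,s,_=cv2.connectedComponentsWithStats(m)
    i=1+np.argmax(s[1:,4]);q=P[L==i];r=cv2.minAreaRect((q[:,:2]*1000).astype(np.float32));print(lab,s[i,4],r,'z',np.median(q[:,2]))
    return q
rect((Z>.034)&(Z<.048)&(abs(X-.535)<.07)&(abs(Y+.315)<.07),'holder')
rect((Z>.09)&(Z<.13)&(abs(X-.535)<.07)&(abs(Y+.315)<.07),'crown')
q=rect((Z>.09)&(Z<.35)&(abs(X-.55)<.2)&(abs(Y)<.18),'lid')
m=(Z>.088)&(Z<.1)&(abs(X-.64)<.08)&(abs(Y-.02)<.12); q2=rect(m,'lock')
# lid plane
A=np.c_[q[:,:2],np.ones(len(q))]
for _ in range(5):
    co,*_=np.linalg.lstsq(A,q[:,2],rcond=None); r=abs(A@co-q[:,2]); k=r<.006; A=A[k];q=q[k]
print('plane',co,len(q),'angle',np.arctan(np.hypot(*co[:2])),'yaw',np.degrees(np.arctan2(co[1],co[0])))
r=cv2.minAreaRect((q[:,:2]*1000).astype(np.float32)); print(r,cv2.boxPoints(r))
big=cv2.resize(T['color'][170:300,150:380,::-1],None,fx=3.4,fy=3.4,interpolation=cv2.INTER_CUBIC);cv2.imwrite('pics/topz.png',big)
S=np.load('scene.npz');big=cv2.resize(S['color'][150:270,160:360,::-1],None,fx=4,fy=4,interpolation=cv2.INTER_CUBIC);cv2.imwrite('pics/scz.png',big)
```

```text
top [ 0.38274727 -0.12093642  1.15281925]
scene [ 1.45930109 -0.65538186  0.75690005]
holder 448 ((538.64697265625, -320.3865661621094), (90.21052551269531, 50.66877365112305), 67.16326904296875) z 0.04046653585239923
crown 83 ((534.7139892578125, -317.9025573730469), (51.91566467285156, 9.634275436401367), 67.06756591796875) z 0.1182298719017727
lid 6808 ((565.228759765625, 4.393310546875), (227.55667114257812, 260.0977783203125), 16.05209732055664) z 0.16065778259336916
lock 249 ((659.1790771484375, 20.791954040527344), (38.16004943847656, 55.41963195800781), 17.844810485839844) z 0.09543428001491505
plane [ 0.59217734  0.17323044 -0.15146678] 1356 angle 0.5528221644165634 yaw 16.305853110302376
((513.0330810546875, -10.094451904296875), (59.08240509033203, 260.20654296875), 14.471171379089355) [[ 451.91724   108.49897 ]
 [ 516.94104  -143.45215 ]
 [ 574.1489   -128.68787 ]
 [ 509.12512   123.263245]]
```

View pics/topz.png

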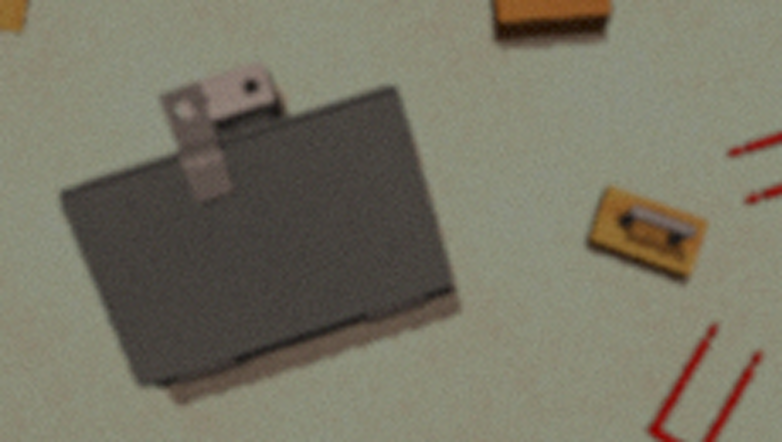

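View pics/scz.png

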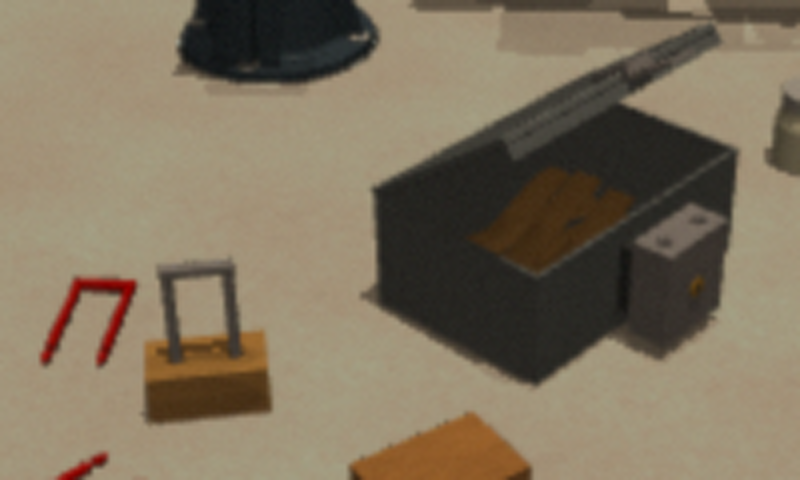

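```bash
cat >> h.py <<'E'
def go(x,y,z,yaw=None,o=None):
    """target TCP, yaw = world angle (deg) of tool y axis, tool down. prints rows"""
    o=o or st(); R=Ro.from_quat(o['tool_rot']).as_matrix()
    d=R.T@(np.array([x,y,z])-o['position'])*100
    if yaw is None: yaw=np.degrees(np.arctan2(R[1,1],R[0,1]))
    a=np.radians(yaw); yv=np.array([np.cos(a),np.sin(a),0]); zv=np.array([0,0,-1.]); D=np.c_[np.cross(yv,zv),yv,zv]
    r=Ro.from_matrix(R.T@D).as_rotvec()
    print('yaw now',np.degrees(np.arctan2(R[1,1],R[0,1])),'d cm',np.round(d,2),'r',np.round(r,3),'rows',np.linalg.norm(d)/4.17,np.linalg.norm(r)/.125)
E
python3 - <<'E'
from h import *
T=np.load('top.npz');P=T['P'];C=T['color'].astype(int)
m=(P[...,2]>.1)&(P[...,2]<.32)&(abs(P[...,0]-.55)<.2)&(abs(P[...,1])<.18)&(C.max(-1)<75)
print(m.sum()); q=P[m]
rng=np.random.default_rng(0);best=None
for _ in range(300):
    a=q[rng.choice(len(q),3,False)];n=np.cross(a[1]-a[0],a[2]-a[0]);n/=np.linalg.norm(n)+1e-12
    k=abs((q-a[0])@n)<.005
    if best is None or k.sum()>best.sum():best=k
q=q[best];c0=q.mean(0);n=np.linalg.svd(q-c0)[2][2];n*=np.sign(n[2])
print(best.sum(),'n',n,'ang',np.arccos(n[2]),'yaw',np.degrees(np.arctan2(-n[1],-n[0])))
print(cv2.minAreaRect((q[:,:2]*1000).astype(np.float32)))
go(.59,-.009,.26,-23)
E
```

```text
5679
5509 n [-0.55845975 -0.16032015  0.81389198] ang 0.6199767287603277 yaw 16.017479371082427
((524.1700439453125, -6.2674407958984375), (142.74525451660156, 254.15689086914062), 16.05209732055664)
t 2.5 p [0.2745 0.5615 0.2225] q [ 0.2254  0.9743 -0.     -0.    ] F [-0.4  0.2 -0.8] g 0.087
yaw now 63.94289016327036 d cm [-53.4  -37.39  -3.75] r [-0.     0.     1.517] rows 15.65878007869203 12.139517559855262
```

Emit:
{"api": "send_rows", "payload": {"deltas": [{"tx":-53.4,"ty":-37.4,"tz":-4.5,"rz":1.517},{"tx":-53.4,"ty":-37.4,"tz":-4.5,"rz":1.517},{"tx":-53.4,"ty":-37.4,"tz":-4.5,"rz":1.517},{"tx":-53.4,"ty":-37.4,"tz":-4.5,"rz":1.517},{"tx":-53.4,"ty":-37.4,"tz":-4.5,"rz":1.517}], "claw": 0}}

```text
schema error: expected keys tx, ty, tz, rx, ry, rz
```

```bash
python3 -c "
from h import *
go(.59,-.009,.265,-23)"
```

```text
t 2.5 p [0.2745 0.5615 0.2225] q [ 0.2254  0.9743 -0.     -0.    ] F [-0.4  0.2 -0.8] g 0.087
yaw now 63.94289016327036 d cm [-53.4  -37.39  -4.25] r [-0.     0.     1.517] rows 15.666117790895703 12.139517559855262
```

All six keys are needed.

Emit:
{"api": "send_rows", "payload": {"deltas": [{"tx":-53.4,"ty":-37.4,"tz":-4.5,"rx":0,"ry":0,"rz":1.517},{"tx":-53.4,"ty":-37.4,"tz":-4.5,"rx":0,"ry":0,"rz":1.517},{"tx":-53.4,"ty":-37.4,"tz":-4.5,"rx":0,"ry":0,"rz":1.517},{"tx":-53.4,"ty":-37.4,"tz":-4.5,"rx":0,"ry":0,"rz":1.517},{"tx":-53.4,"ty":-37.4,"tz":-4.5,"rx":0,"ry":0,"rz":1.517}], "claw": 0}}

```text
time: 2.92
position: [0.3756, 0.378, 0.2371]
tool_rot: [0.516, 0.856, 0.0, 0.0]
ft_force: [0.5, 0.2, 0.5]
grip_width: 0.0618
```

```bash
python3 -c "
from h import *
go(.59,-.009,.265,-23)"
```

```text
t 2.9167 p [0.3756 0.378  0.2371] q [5.163e-01 8.564e-01 2.000e-04 1.000e-04] F [0.5 0.2 0.5] g 0.0618
yaw now 27.825274720060193 d cm [-44.24   0.9   -2.78] r [ 0.    -0.     0.887] rows 10.631795296569296 7.096547774924305
```

Emit:
{"api": "send_rows", "payload": {"deltas": [{"tx":-44.2,"ty":0.9,"tz":-2.8,"rx":0,"ry":0,"rz":0.887},{"tx":-44.2,"ty":0.9,"tz":-2.8,"rx":0,"ry":0,"rz":0.887},{"tx":-44.2,"ty":0.9,"tz":-2.8,"rx":0,"ry":0,"rz":0.887},{"tx":-44.2,"ty":0.9,"tz":-2.8,"rx":0,"ry":0,"rz":0.887},{"tx":-44.2,"ty":0.9,"tz":-2.8,"rx":0,"ry":0,"rz":0.887}]}}

```text
time: 3.33
position: [0.4775, 0.1964, 0.2505]
tool_rot: [0.755, 0.656, 0.0, 0.0]
ft_force: [-0.3, 0.4, 0.1]
grip_width: 0.0283
```

```bash
python3 -c "
from h import *
go(.59,-.009,.25,-23)"
```

```text
t 3.3333 p [0.4775 0.1964 0.2505] q [7.549e-01 6.558e-01 3.000e-04 1.000e-04] F [-0.3  0.4  0.1] g 0.0283
yaw now -8.032388401365523 d cm [-18.77  14.01   0.05] r [ 0.001 -0.     0.261] rows 5.615869525172422 2.0898798293778516
```

Emit:
{"api": "send_rows", "payload": {"deltas": [{"tx":-18.8,"ty":14.0,"tz":0,"rx":0,"ry":0,"rz":0.26},{"tx":-18.8,"ty":14.0,"tz":0,"rx":0,"ry":0,"rz":0.26},{"tx":-18.8,"ty":14.0,"tz":0,"rx":0,"ry":0,"rz":0.26},{"tx":-18.8,"ty":14.0,"tz":0,"rx":0,"ry":0,"rz":0.26},{"tx":-18.8,"ty":14.0,"tz":2.0,"rx":0,"ry":0,"rz":0.26}]}}

```text
time: 3.75
position: [0.5796, 0.0151, 0.2405]
tool_rot: [0.832, 0.555, 0.002, 0.002]
ft_force: [1.1, 0.6, -0.6]
grip_width: 0.0017
```

```bash
python3 -c "
from h import *
go(.59,-.009,.108,-23)"
```

```text
t 3.75 p [0.5796 0.0151 0.2405] q [0.832  0.5548 0.0022 0.002 ] F [ 1.1  0.6 -0.6] g 0.0017
yaw now -22.603806323784813 d cm [-1.84  1.81 13.26] r [ 0.006 -0.001  0.007] rows 3.239507824373422 0.07271735797907734
```

Emit:
{"api": "send_rows", "payload": {"deltas": [{"tx":-1.8,"ty":1.8,"tz":2.5,"rx":0,"ry":0,"rz":0},{"tx":-1.8,"ty":1.8,"tz":5.0,"rx":0,"ry":0,"rz":0},{"tx":-1.8,"ty":1.8,"tz":7.5,"rx":0,"ry":0,"rz":0},{"tx":-1.8,"ty":1.8,"tz":10.0,"rx":0,"ry":0,"rz":0},{"tx":-1.8,"ty":1.8,"tz":11.7,"rx":0,"ry":0,"rz":0}]}}

```text
time: 4.17
position: [0.5869, -0.0065, 0.1197]
tool_rot: [0.832, 0.555, 0.0, -0.0]
ft_force: [1.3, 1.0, 0.2]
grip_width: 0.0005
```

Run:
```python
from h import *
st(); c=cam('scene');cv2.imwrite('pics/s1.png',cv2.resize(c['color'][120:270,160:360,::-1],None,fx=4,fy=4,interpolation=cv2.INTER_CUBIC))
```

```text
t 4.1667 p [ 0.5869 -0.0065  0.1197] q [ 8.321e-01  5.546e-01  1.000e-04 -0.000e+00] F [1.3 1.  0.2] g 0.0005
```

View pics/s1.png

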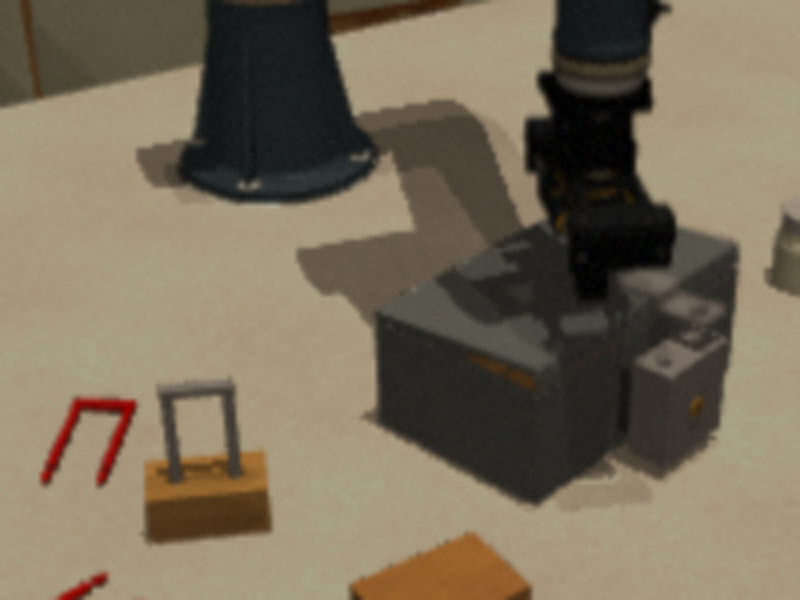

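The lid is nearly shut (edge just above the rim). I'll press the last bit slowly.

Emit:
{"api": "send_rows", "payload": {"deltas": [{"tx":0,"ty":0,"tz":0.5,"rx":0,"ry":0,"rz":0},{"tx":0,"ty":0,"tz":0.9,"rx":0,"ry":0,"rz":0},{"tx":0,"ty":0,"tz":1.1,"rx":0,"ry":0,"rz":0},{"tx":0,"ty":0,"tz":1.2,"rx":0,"ry":0,"rz":0}]}}

```text
time: 4.55
position: [0.5872, -0.006, 0.1101]
tool_rot: [0.832, 0.555, 0.001, 0.001]
ft_force: [-0.1, 1.0, 2.0]
grip_width: 0.0003
```

Emit:
{"api": "send_rows", "payload": {"deltas": [{"tx":0,"ty":0,"tz":0.1,"rx":0,"ry":0,"rz":0},{"tx":0,"ty":0,"tz":0.2,"rx":0,"ry":0,"rz":0},{"tx":0,"ty":0,"tz":0.2,"rx":0,"ry":0,"rz":0}]}}

```text
time: 4.8
position: [0.5874, -0.006, 0.1084]
tool_rot: [0.832, 0.555, 0.001, 0.001]
ft_force: [-0.9, 0.5, 5.6]
grip_width: 0.0
```

Emit:
{"api": "send_rows", "payload": {"deltas": [{"tx":0,"ty":0,"tz":0.15,"rx":0,"ry":0,"rz":0},{"tx":0,"ty":0,"tz":0.3,"rx":0,"ry":0,"rz":0},{"tx":0,"ty":0,"tz":0.3,"rx":0,"ry":0,"rz":0}]}}

```text
time: 5.05
position: [0.5874, -0.006, 0.1083]
tool_rot: [0.832, 0.555, 0.001, 0.001]
ft_force: [-6.5, 0.8, 21.3]
grip_width: 0.0007
```

Emit:
{"api": "send_rows", "payload": {"deltas": [{"tx":0,"ty":0,"tz":-4,"rx":0,"ry":0,"rz":0},{"tx":0,"ty":0,"tz":-8,"rx":0,"ry":0,"rz":0},{"tx":0,"ty":0,"tz":-12,"rx":0,"ry":0,"rz":0}], "claw": 5}}

```text
time: 5.3
position: [0.586, -0.0059, 0.2253]
tool_rot: [0.832, 0.555, -0.001, -0.001]
ft_force: [0.5, -0.5, -0.4]
grip_width: 0.0131
```

```bash
python3 -c "
from h import *
go(.536,-.319,.23,-23)"
```

```text
t 5.3 p [ 0.586  -0.0059  0.2253] q [ 8.318e-01  5.550e-01 -6.000e-04 -6.000e-04] F [ 0.5 -0.5 -0.4] g 0.0131
yaw now -22.574945820144734 d cm [-30.83   7.4   -0.47] r [-0.002  0.     0.007] rows 7.6049709460371755 0.06076483707090429
```

Emit:
{"api": "send_rows", "payload": {"deltas": [{"tx":-30.8,"ty":7.4,"tz":-0.5,"rx":0,"ry":0,"rz":0.007},{"tx":-30.8,"ty":7.4,"tz":-0.5,"rx":0,"ry":0,"rz":0.007},{"tx":-30.8,"ty":7.4,"tz":-0.5,"rx":0,"ry":0,"rz":0.007},{"tx":-30.8,"ty":7.4,"tz":-0.5,"rx":0,"ry":0,"rz":0.007},{"tx":-30.8,"ty":7.4,"tz":-0.5,"rx":0,"ry":0,"rz":0.007}]}}

```text
time: 5.72
position: [0.5533, -0.2133, 0.228]
tool_rot: [0.834, 0.552, 0.0, 0.0]
ft_force: [0.9, -0.1, 0.3]
grip_width: 0.0448
```

Emit:
{"api": "send_rows", "payload": {"deltas": [{"tx":-10.1,"ty":2.4,"tz":-0.1,"rx":0,"ry":0,"rz":0},{"tx":-10.1,"ty":2.4,"tz":-0.1,"rx":0,"ry":0,"rz":0},{"tx":-10.1,"ty":2.4,"tz":-0.1,"rx":0,"ry":0,"rz":0},{"tx":-10.1,"ty":2.4,"tz":-0.1,"rx":0,"ry":0,"rz":0}]}}

```text
time: 6.05
position: [0.5358, -0.3198, 0.2286]
tool_rot: [0.835, 0.55, -0.0, 0.002]
ft_force: [0.9, 0.6, -0.4]
grip_width: 0.0496
```

Run:
```python
from h import *
go(.536,-.319,.10,-23)
c=cam('wrist','w1');P=cloud(c);np.savez('w1.npz',P=P,color=c['color'],T=c['T'],K=c['intrinsics'])
def rect(m,lab):
    m=m.astype(np.uint8);k,L,s,_=cv2.connectedComponentsWithStats(m)
    i=1+np.argmax(s[1:,4]);q=P[L==i];r=cv2.minAreaRect((q[:,:2]*1000).astype(np.float32));print(lab,s[i,4],r,'z',np.median(q[:,2]),'med',np.median(q,0))
X,Y,Z=np.moveaxis(P,-1,0)
near=(abs(X-.535)<.08)&(abs(Y+.315)<.08)
rect((Z>.034)&(Z<.048)&near,'holder')
rect((Z>.105)&(Z<.13)&near,'crown')
c=cam('top','t1');P=cloud(c);np.savez('t1.npz',P=P,color=c['color'],T=c['T'],K=c['intrinsics'])
X,Y,Z=np.moveaxis(P,-1,0)
rect((Z>.1)&(Z<.116)&(X>.4)&(abs(Y)<.18),'lid')
rect((Z>.088)&(Z<.0995)&(X>.6)&(abs(Y)<.18),'lock')
print(robot.tip_of('lock_mouth','top'))
cv2.imwrite('pics/t1z.png',cv2.resize(c['color'][170:300,150:300,::-1],None,fx=4.5,fy=4.5,interpolation=cv2.INTER_CUBIC))
```

```text
t 6.05 p [ 0.5358 -0.3198  0.2286] q [ 8.353e-01  5.498e-01 -4.000e-04  1.800e-03] F [ 0.9  0.6 -0.4] g 0.0496
yaw now -23.29296071715468 d cm [ 0.12 -0.04 12.86] r [ 0.002  0.003 -0.005] rows 3.0847996639148803 0.050224040466177004
holder 2856 ((536.6300048828125, -318.1561584472656), (90.49668884277344, 49.66242218017578), 67.58434295654297) z 0.040110138178175714 med [ 0.5411937  -0.31270945  0.04011014]
crown 677 ((532.983642578125, -316.03338623046875), (53.05131149291992, 9.814981460571289), 66.7635269165039) z 0.1184436963743461 med [ 0.5337482  -0.31456636  0.1184437 ]
lid 5835 ((565.68359375, 4.6492919921875), (221.40576171875, 259.96820068359375), 16.00543975830078) z 0.10870785498374169 med [ 0.54375603 -0.00420355  0.10870785]
lock 203 ((657.9691162109375, 22.730318069458008), (38.622703552246094, 60.763118743896484), 20.711244583129883) z 0.09585041241554282 med [0.65829829 0.01727332 0.09585041]
[{'xy': [215.0, 201.2], 'p': 0.88}]
```

View pics/w1.png

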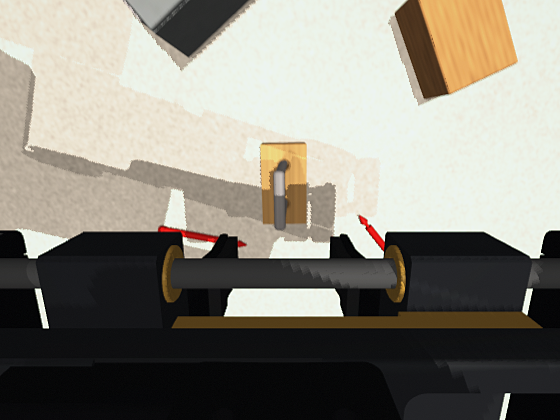

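View pics/t1z.png

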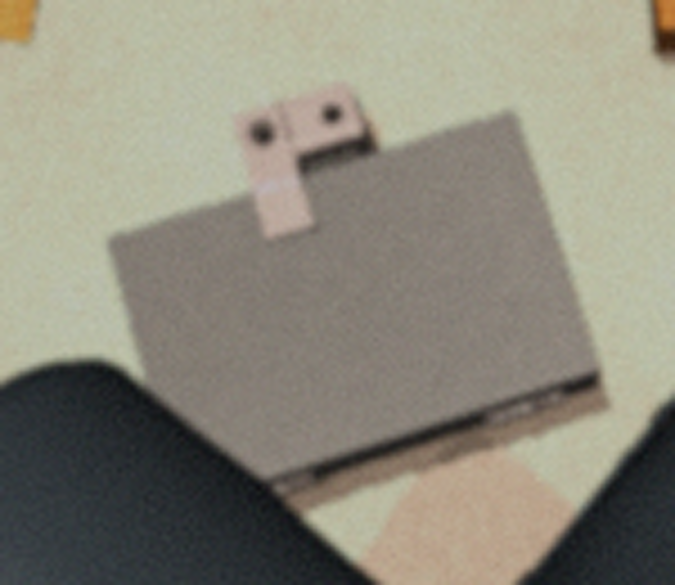

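Emit:
{"api": "send_rows", "payload": {"deltas": [{"tx":-0.05,"ty":0.1,"tz":4,"rx":0,"ry":0,"rz":0},{"tx":-0.05,"ty":0.1,"tz":8,"rx":0,"ry":0,"rz":0},{"tx":-0.05,"ty":0.1,"tz":11,"rx":0,"ry":0,"rz":0},{"tx":-0.05,"ty":0.1,"tz":12.5,"rx":0,"ry":0,"rz":0},{"tx":-0.05,"ty":0.1,"tz":12.8,"rx":0,"ry":0,"rz":0}]}}

```text
time: 6.62
position: [0.5355, -0.3108, 0.0969]
tool_rot: [0.833, 0.553, -0.001, -0.004]
ft_force: [0.3, -0.3, -0.7]
grip_width: 0.0498
```

Emit:
{"api": "send_rows", "payload": {"deltas": [{"tx":0,"ty":0,"tz":0,"rx":0,"ry":0,"rz":0},{"tx":0,"ty":0,"tz":0,"rx":0,"ry":0,"rz":0},{"tx":0,"ty":0,"tz":0,"rx":0,"ry":0,"rz":0},{"tx":0,"ty":0,"tz":0,"rx":0,"ry":0,"rz":0},{"tx":0,"ty":0,"tz":0,"rx":0,"ry":0,"rz":0}], "claw": 0.5, "squeeze": 45}}

```text
time: 7.03
position: [0.538, -0.3153, 0.1021]
tool_rot: [0.834, 0.552, 0.0, 0.001]
ft_force: [-0.2, -0.4, 0.7]
grip_width: 0.0243
```

Emit:
{"api": "send_rows", "payload": {"deltas": [{"tx":0,"ty":0,"tz":0,"rx":0,"ry":0,"rz":0},{"tx":0,"ty":0,"tz":0,"rx":0,"ry":0,"rz":0},{"tx":0,"ty":0,"tz":0,"rx":0,"ry":0,"rz":0},{"tx":0,"ty":0,"tz":0,"rx":0,"ry":0,"rz":0},{"tx":0,"ty":0,"tz":0,"rx":0,"ry":0,"rz":0}]}}

```text
time: 7.45
position: [0.5375, -0.3152, 0.1009]
tool_rot: [0.834, 0.552, 0.0, 0.0]
ft_force: [-0.3, -0.1, 2.4]
grip_width: 0.0095
```

Run:
```python
from h import *
st()
c=cam('wrist','w2');P=cloud(c);np.savez('w2.npz',P=P,color=c['color'],T=c['T'],K=c['intrinsics'])
c=cam('scene');cv2.imwrite('pics/s2.png',cv2.resize(c['color'][150:270,150:300,::-1],None,fx=5,fy=5,interpolation=cv2.INTER_CUBIC))
st()
```

```text
t 7.45 p [ 0.5375 -0.3152  0.1009] q [8.338e-01 5.521e-01 1.000e-04 4.000e-04] F [-0.3 -0.1  2.4] g 0.0095
t 7.55 p [ 0.5375 -0.3151  0.1009] q [8.338e-01 5.521e-01 1.000e-04 3.000e-04] F [ 0.3 -0.2  1.9] g 0.0094
```

View pics/w2.png

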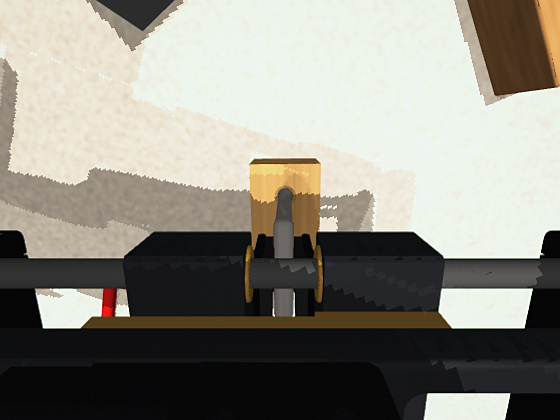

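View pics/s2.png

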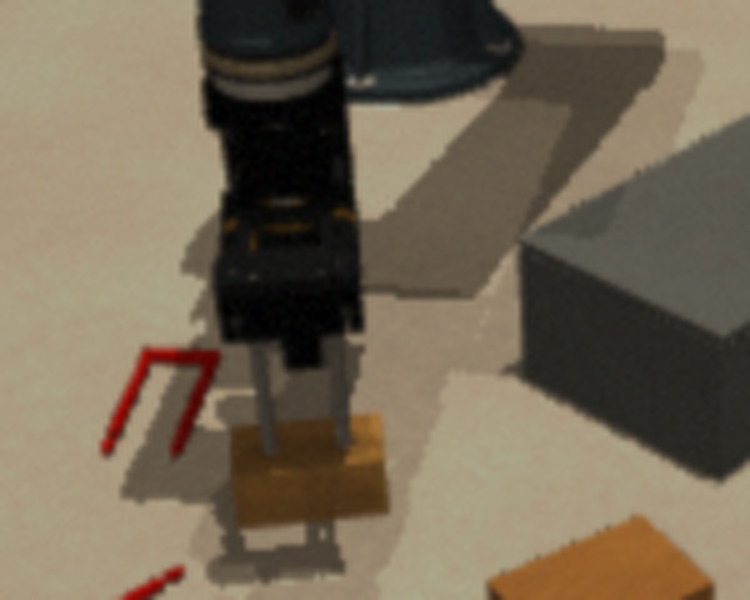

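Run:
```python
from h import *
o=robot.get_obs();R=Ro.from_quat(o['tool_rot']).as_matrix()
D=np.load('w2.npz');P=D['P'];t=(P-o['position'])@R
print('tool x dir',R[:,0])
for lo,hi in[(-.03,-.025),(-.025,-.02),(-.02,-.015),(-.015,-.01)]:
    m=(t[...,2]>lo)&(t[...,2]<hi)&(abs(t[...,1])<.012)&(abs(t[...,0])<.06)
    if m.sum()>5: q=t[m]; print(lo,m.sum(),np.round(q.min(0)*1000,1),np.round(q.max(0)*1000,1),np.round(np.median(q,0)*1000,1))
v,u=np.mgrid[:420,:560]
for r in range(205,250,6): print(r,np.round(t[r,284]*1000,1),np.round(P[r,284],4))
```

```text
tool x dir [ 3.90432525e-01  9.20631525e-01 -1.97332620e-04]
-0.03 130 [ -8.5 -12.  -29.9] [ 12.3  11.9 -25. ] [ 10.4   5.3 -26.7]
-0.025 140 [ -8.8 -12.  -24.9] [ 12.2  12.  -20.1] [ 10.4   4.1 -22.9]
-0.02 1365 [-27.4 -11.8 -20. ] [ 24.2  12.  -15. ] [  9.6  -1.  -17.6]
-0.015 184 [-27.  -11.9 -15. ] [ 24.1  11.9 -10. ] [ 11.3   1.9 -13.2]
205 [23.2 -0.5 16.5] [ 0.5461 -0.2936  0.0843]
211 [23.4 -0.5  2.3] [ 0.5461 -0.2934  0.0985]
217 [23.6 -0.6 -9.8] [ 0.5462 -0.2932  0.1106]
223 [ 22.9  -0.6 -17.6] [ 0.5459 -0.2938  0.1184]
229 [ 20.2  -0.6 -18.4] [ 0.5448 -0.2964  0.1192]
235 [ 17.3  -0.6 -18.9] [ 0.5437 -0.2989  0.1198]
241 [ 13.9  -0.6 -17.8] [ 0.5424 -0.3021  0.1187]
247 [ 10.8  -0.6 -17.7] [ 0.5412 -0.305   0.1186]
```

Run:
```python
from h import *
D=np.load('t1.npz');K,T=D['K'],D['T']
g=D['color'].min(-1).astype(float)
def ray(u,v,z):
    d=T[:3,:3]@np.array([(u-K[0,2])/K[0,0],(v-K[1,2])/K[1,1],1]);return T[:3,3]+d*(z-T[2,3])/d[2]
def dark(u,v,r=4):
    u,v=int(round(u)),int(round(v));s=g[v-r:v+r+1,u-r:u+r+1];w=np.clip(np.median(s)-15-s,0,None);vv,uu=np.mgrid[v-r:v+r+1,u-r:u+r+1];return (w*uu).sum()/w.sum(),(w*vv).sum()/w.sum()
a=dark(208,199,3);b=dark(223.5,195,3);print(a,b)
A=ray(*a,.101);B=ray(*b,.095);print(A,B,'mid',(A+B)/2,'dist',np.linalg.norm((A-B)[:2]),'yaw',np.degrees(np.arctan2(*(A-B)[[1,0]]))-90)
print('mouth net',ray(215,201.2,.095))
go(.656,.030,.25,16)
```

```text
(np.float64(207.85531914893616), np.float64(199.38936170212767)) (np.float64(223.3476821192053), np.float64(194.9337748344371))
[0.64908339 0.05259702 0.101     ] [0.66187066 0.01017748 0.095     ] mid [0.65547703 0.03138725 0.098     ] dist 0.0443049834787924 yaw 16.77531135688919
mouth net [0.64465604 0.03366113 0.095     ]
t 7.55 p [ 0.5375 -0.3151  0.1009] q [8.338e-01 5.521e-01 1.000e-04 3.000e-04] F [ 0.3 -0.2  1.9] g 0.0094
yaw now -22.981408128009907 d cm [ 36.4   -2.55 -14.92] r [ 0.001  0.    -0.68 ] rows 9.453875849757083 5.442834518582092
```

Emit:
{"api": "send_rows", "payload": {"deltas": [{"tx":0,"ty":0,"tz":-1.5,"rx":0,"ry":0,"rz":0},{"tx":0,"ty":0,"tz":-4,"rx":0,"ry":0,"rz":0},{"tx":0,"ty":0,"tz":-8,"rx":0,"ry":0,"rz":0},{"tx":0,"ty":0,"tz":-12,"rx":0,"ry":0,"rz":0},{"tx":0,"ty":0,"tz":-16,"rx":0,"ry":0,"rz":0}]}}

```text
time: 7.97
position: [0.5364, -0.3143, 0.261]
tool_rot: [0.834, 0.552, -0.0, -0.001]
ft_force: [2.1, -0.9, -1.1]
grip_width: 0.0093
```

```bash
python3 -c "
from h import *
go(.656,.030,.26,16)"
```

```text
t 7.9667 p [ 0.5364 -0.3143  0.261 ] q [ 8.338e-01  5.521e-01 -4.000e-04 -1.500e-03] F [ 2.1 -0.9 -1.1] g 0.0093
yaw now -22.977271990656533 d cm [36.36 -2.43  0.14] r [-0.002 -0.002 -0.68 ] rows 8.739737860806713 5.4423161779414455
```

Emit:
{"api": "send_rows", "payload": {"deltas": [{"tx":36.7,"ty":-2.4,"tz":0,"rx":0,"ry":0,"rz":-0.68},{"tx":36.7,"ty":-2.4,"tz":0,"rx":0,"ry":0,"rz":-0.68},{"tx":36.7,"ty":-2.4,"tz":0,"rx":0,"ry":0,"rz":-0.68},{"tx":36.7,"ty":-2.4,"tz":0,"rx":0,"ry":0,"rz":-0.68},{"tx":36.7,"ty":-2.4,"tz":0,"rx":0,"ry":0,"rz":-0.68}]}}

```text
time: 8.38
position: [0.6056, -0.1163, 0.26]
tool_rot: [0.622, 0.783, -0.0, -0.001]
ft_force: [1.5, -1.0, -1.1]
grip_width: 0.009
```

```bash
python3 -c "
from h import *
go(.6547,.0339,.26,16)"
```

```text
t 8.3833 p [ 0.6056 -0.1163  0.26  ] q [ 6.215e-01  7.834e-01 -2.000e-04 -7.000e-04] F [ 1.5 -1.  -1.1] g 0.009
yaw now 13.147734322445764 d cm [13.51  8.2  -0.  ] r [-0.001 -0.001 -0.05 ] rows 3.7906295608217393 0.3984413644264892
```

Emit:
{"api": "send_rows", "payload": {"deltas": [{"tx":13.5,"ty":8.2,"tz":0,"rx":0,"ry":0,"rz":-0.05},{"tx":13.5,"ty":8.2,"tz":0,"rx":0,"ry":0,"rz":-0.05},{"tx":13.5,"ty":8.2,"tz":0,"rx":0,"ry":0,"rz":-0.05},{"tx":13.5,"ty":8.2,"tz":0,"rx":0,"ry":0,"rz":-0.05},{"tx":13.5,"ty":8.2,"tz":0,"rx":0,"ry":0,"rz":-0.05}]}}

```text
time: 8.8
position: [0.6566, 0.0387, 0.2595]
tool_rot: [0.601, 0.799, 0.002, -0.001]
ft_force: [0.0, 0.2, -1.4]
grip_width: 0.0096
```

Emit:
{"api": "send_rows", "payload": {"deltas": [{"tx":0,"ty":0,"tz":0,"rx":0,"ry":0,"rz":0},{"tx":0,"ty":0,"tz":0,"rx":0,"ry":0,"rz":0},{"tx":0,"ty":0,"tz":0,"rx":0,"ry":0,"rz":0}]}}

```text
time: 9.05
position: [0.6553, 0.0304, 0.26]
tool_rot: [0.604, 0.797, -0.001, -0.0]
ft_force: [-1.6, 0.3, -1.2]
grip_width: 0.0096
```

Run:
```python
from h import *
go(.6547,.0339,.26,16)
o=robot.get_obs()
c=cam('wrist','w3');P=cloud(c);np.savez('w3.npz',P=P,color=c['color'],T=c['T'],K=c['intrinsics'])
c=cam('scene');S=cloud(c);cv2.imwrite('pics/s3.png',cv2.resize(c['color'][110:250,250:400,::-1],None,fx=4.2,fy=4.2,interpolation=cv2.INTER_CUBIC))
c=cam('top');cv2.imwrite('pics/t3.png',cv2.resize(c['color'][150:270,150:300,::-1],None,fx=4.2,fy=4.2,interpolation=cv2.INTER_CUBIC))
```

```text
t 9.05 p [0.6553 0.0304 0.26  ] q [ 6.044e-01  7.966e-01 -6.000e-04 -4.000e-04] F [-1.6  0.3 -1.2] g 0.0096
yaw now 15.621539969489861 d cm [0.36 0.04 0.  ] r [-0.001  0.    -0.007] rows 0.08627445488318608 0.05403883821154137
```

View pics/w3.png

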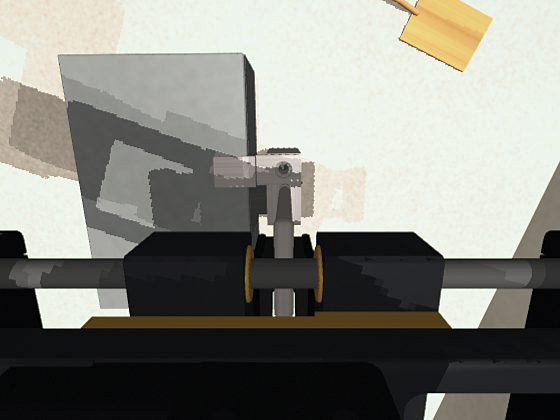

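View pics/s3.png

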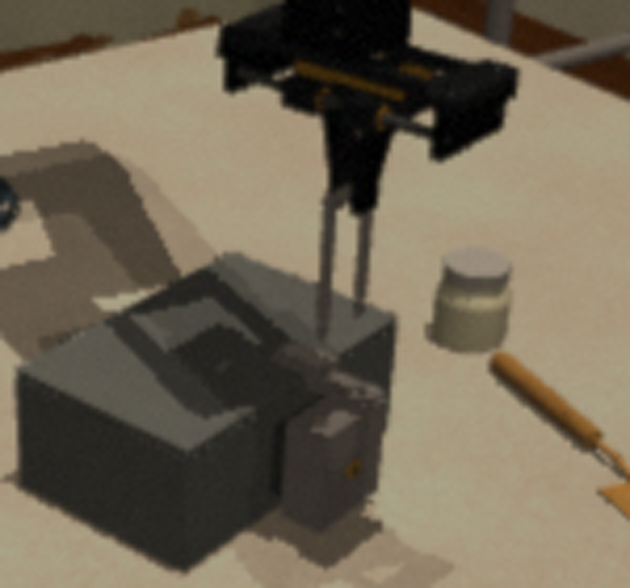

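Run:
```python
from h import *
D=np.load('w3.npz');P,K,T=D['P'],D['K'],D['T']
im=D['color'];cv2.imwrite('pics/w3z.png',cv2.resize(im[140:235,220:340,::-1],None,fx=6,fy=6,interpolation=cv2.INTER_CUBIC))
o=robot.get_obs();R=Ro.from_quat(o['tool_rot']).as_matrix();t=(P-o['position'])@R*1000
for r in range(150,232,6): print(r,np.round(t[r,284],1),np.round(P[r,284,2],4), np.round(t[r,270],1))
def ray(u,v,z):
    d=T[:3,:3]@np.array([(u-K[0,2])/K[0,0],(v-K[1,2])/K[1,1],1]);return T[:3,3]+d*(z-T[2,3])/d[2]
for (u,v) in [(284,169),(280,169),(288,169),(284,165),(284,173)]: X=ray(u,v,.103); print(u,v,np.round(X,4),np.round(R.T@(X-o['position'])*1000,1))
Z=P[...,2];m=((Z>.09)&(Z<.106)&(P[...,0]>.62)&(t[...,0]>5)&(t[...,0]<90)&(t[...,1]>-16)&(t[...,1]<40)); q=t[m]; print(m.sum(),np.percentile(q,[0,1,50,99,100],axis=0).round(1))
```

```text
150 [ 4.160e+01 -1.000e-01  2.014e+02] 0.0591 [ 41.4 -15.9 204.2]
156 [ 3.880e+01 -1.000e-01  1.591e+02] 0.1014 [ 38.8 -14.1 159.2]
162 [ 3.200e+01 -1.000e-01  1.668e+02] 0.0937 [ 32.9 -14.1 159.2]
168 [ 21.9  -0.  197.6] 0.0629 [ 26.8 -14.2 159.4]
174 [ 1.970e+01 -1.000e-01  1.666e+02] 0.0939 [ 20.7 -14.2 159.3]
180 [ 1.460e+01 -1.000e-01  1.595e+02] 0.101 [ 14.6 -14.3 159.4]
186 [24.3 -0.2 74.8] 0.1857 [  7.4 -14.6 164.7]
192 [24.2 -0.2 53.2] 0.2073 [  0.8 -14.7 165.9]
198 [24.4 -0.2 33.4] 0.2271 [ -5.7 -14.8 166.4]
204 [24.2 -0.2 18.7] 0.2418 [-12.1 -14.8 165.8]
210 [24.  -0.2  5.9] 0.2546 [-18.5 -14.8 165.2]
216 [24.3 -0.3 -6.9] 0.2674 [-25.1 -14.9 165.2]
222 [ 23.9  -0.3 -16.1] 0.2766 [-31.9 -15.  165.5]
228 [ 21.6  -0.3 -18.3] 0.2788 [-69.8 -19.3 260.7]
284 169 [0.6485 0.0551 0.103 ] [ 2.610e+01 -1.000e-01  1.575e+02]
280 169 [0.6446 0.0541 0.103 ] [ 26.1  -4.1 157.5]
288 169 [0.6523 0.0562 0.103 ] [ 26.1   3.9 157.5]
284 165 [0.6474 0.059  0.103 ] [ 3.010e+01 -1.000e-01  1.575e+02]
284 173 [0.6496 0.0513 0.103 ] [ 2.200e+01 -1.000e-01  1.575e+02]
1021 [[  5.  -15.7 156.7]
 [  5.2 -15.3 157.6]
 [ 23.9   0.9 159.8]
 [ 41.3  16.5 167.4]
 [ 41.4  16.7 169.1]]
```

View pics/w3z.png

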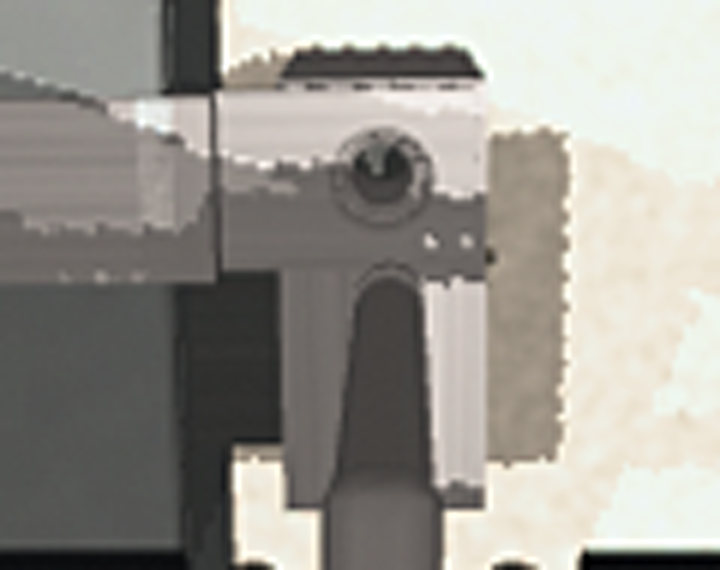

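View pics/t3.png

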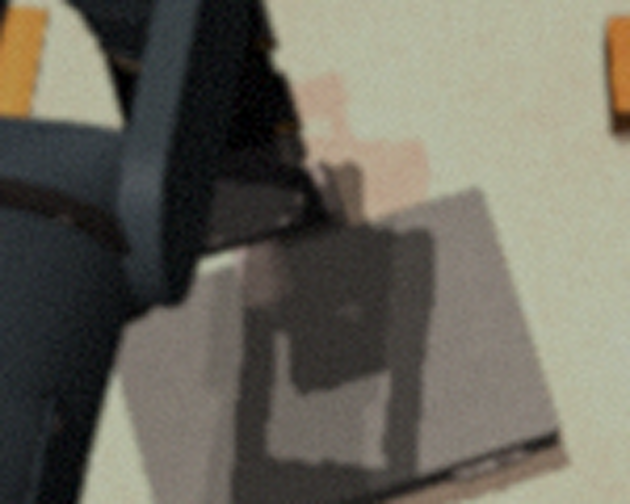

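Emit:
{"api": "send_rows", "payload": {"deltas": [{"tx":0.5,"ty":0.02,"tz":2,"rx":0,"ry":0,"rz":-0.005},{"tx":0.5,"ty":0.02,"tz":4,"rx":0,"ry":0,"rz":-0.005},{"tx":0.5,"ty":0.02,"tz":4.8,"rx":0,"ry":0,"rz":-0.005},{"tx":0.5,"ty":0.02,"tz":4.8,"rx":0,"ry":0,"rz":-0.005},{"tx":0.5,"ty":0.02,"tz":4.8,"rx":0,"ry":0,"rz":-0.005}]}}

```text
time: 9.62
position: [0.6547, 0.0358, 0.2125]
tool_rot: [0.602, 0.798, -0.0, -0.0]
ft_force: [0.4, -0.3, -1.8]
grip_width: 0.0093
```

Run:
```python
from h import *
go(.6547,.0339,.21,16)
o=robot.get_obs()
c=cam('wrist');P=cloud(c);np.savez('w4.npz',P=P,color=c['color'],T=c['T'],K=c['intrinsics'])
cv2.imwrite('pics/w4z.png',cv2.resize(c['color'][120:240,220:350,::-1],None,fx=5,fy=5,interpolation=cv2.INTER_CUBIC))
c=cam('scene');cv2.imwrite('pics/s4.png',cv2.resize(c['color'][120:250,270:390,::-1],None,fx=4.5,fy=4.5,interpolation=cv2.INTER_CUBIC))
R=Ro.from_quat(o['tool_rot']).as_matrix();t=(P-o['position'])@R*1000
for r in range(130,232,6): print(r,np.round(t[r,284],1),np.round(P[r,284,2],4), np.round(t[r,268],1))
```

```text
t 9.6167 p [0.6547 0.0358 0.2125] q [ 6.023e-01  7.983e-01 -2.000e-04 -2.000e-04] F [ 0.4 -0.3 -1.8] g 0.0093
yaw now 15.927948440958641 d cm [-0.18 -0.05  0.25] r [-0.001 -0.    -0.001] rows 0.07504853261207836 0.011074373771271162
130 [ 62.9   0.4 211.9] 0.0006 [ 62.9 -17.8 211.9]
136 [ 56.2   0.4 213.6] -0.0011 [ 56.2 -17.9 211.8]
142 [ 49.4   0.4 212.8] -0.0002 [ 49.4 -18.1 213.6]
148 [ 42.7   0.4 211.6] 0.0009 [ 42.6 -18.1 213.4]
154 [ 35.7   0.4 212.8] -0.0003 [ 35.7 -18.2 213.5]
160 [ 35.6   0.3 148.6] 0.0639 [ 35.6 -15.2 148. ]
166 [ 34.4   0.2 111.3] 0.1012 [ 34.4 -13.5 111.2]
172 [ 29.2   0.2 111.5] 0.101 [ 29.3 -13.5 110.9]
178 [ 17.7   0.3 150.5] 0.062 [ 24.2 -13.5 110. ]
184 [23.9  0.2 83.1] 0.1294 [ 18.8 -13.6 110.9]
190 [23.8  0.1 59.8] 0.1527 [ 13.4 -13.7 111.6]
196 [24.4  0.1 37.4] 0.1751 [  8.  -13.8 111.7]
202 [24.   0.  22.6] 0.1899 [  0.9 -14.2 118.7]
208 [24.   0.   8.5] 0.204 [ -4.1 -14.2 116.6]
214 [24.  -0.  -3.8] 0.2163 [-10.  -14.3 117.6]
220 [ 24.4  -0.  -15.9] 0.2284 [-15.6 -14.3 117. ]
226 [ 21.6  -0.  -16.7] 0.2292 [-21.2 -14.4 116.6]
```

View pics/w4z.png

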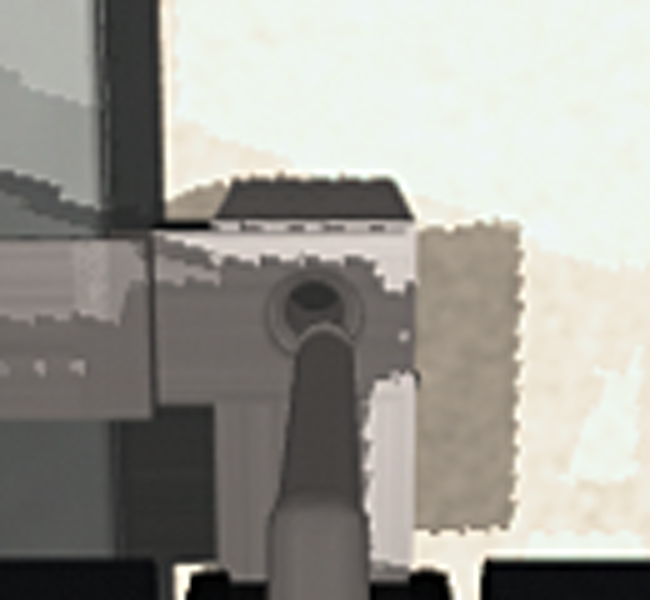

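View pics/s4.png

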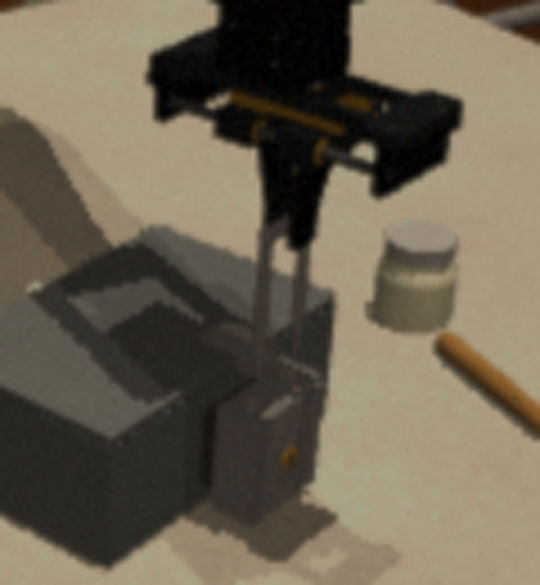

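Emit:
{"api": "send_rows", "payload": {"deltas": [{"tx":0,"ty":-0.12,"tz":0.5,"rx":0,"ry":0,"rz":0},{"tx":0,"ty":-0.12,"tz":1.0,"rx":0,"ry":0,"rz":0},{"tx":0,"ty":-0.12,"tz":1.4,"rx":0,"ry":0,"rz":0},{"tx":0,"ty":-0.12,"tz":1.4,"rx":0,"ry":0,"rz":0}]}}

```text
time: 10.05
position: [0.6528, 0.0363, 0.1975]
tool_rot: [0.602, 0.799, -0.001, -0.001]
ft_force: [-1.1, 0.4, -1.3]
grip_width: 0.0095
```

Run:
```python
from h import *
st();o=robot.get_obs()
c=cam('wrist');P=cloud(c)
cv2.imwrite('pics/w5z.png',cv2.resize(c['color'][120:240,220:350,::-1],None,fx=5,fy=5,interpolation=cv2.INTER_CUBIC))
c=cam('scene');cv2.imwrite('pics/s5.png',cv2.resize(c['color'][120:250,270:390,::-1],None,fx=4.5,fy=4.5,interpolation=cv2.INTER_CUBIC))
```

```text
t 10.05 p [0.6528 0.0363 0.1975] q [ 6.019e-01  7.986e-01 -5.000e-04 -9.000e-04] F [-1.1  0.4 -1.3] g 0.0095
```

View pics/w5z.png

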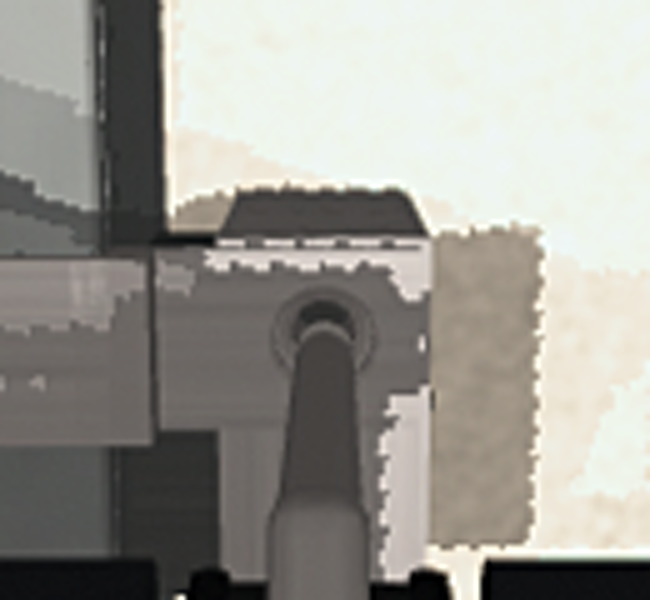

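View pics/s5.png

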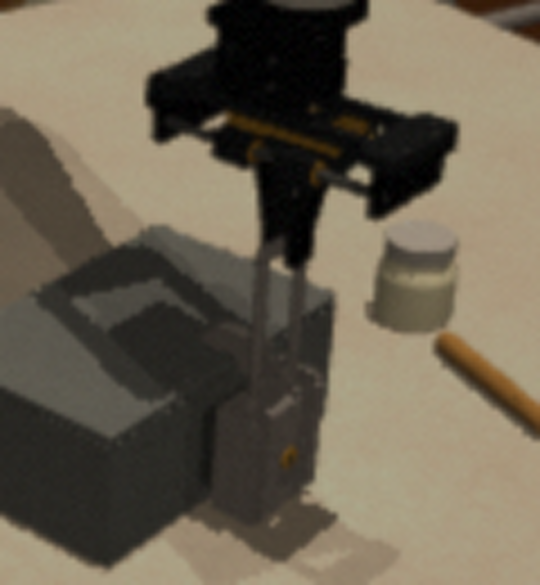

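Emit:
{"api": "send_rows", "payload": {"deltas": [{"tx":0,"ty":0,"tz":0.4,"rx":0,"ry":0,"rz":0},{"tx":0,"ty":0,"tz":0.8,"rx":0,"ry":0,"rz":0},{"tx":0,"ty":0,"tz":1.2,"rx":0,"ry":0,"rz":0},{"tx":0,"ty":0,"tz":1.6,"rx":0,"ry":0,"rz":0}]}}

```text
time: 10.48
position: [0.6534, 0.0362, 0.182]
tool_rot: [0.602, 0.799, -0.0, -0.0]
ft_force: [-0.2, 1.5, -0.9]
grip_width: 0.0094
```

Emit:
{"api": "send_rows", "payload": {"deltas": [{"tx":0,"ty":0,"tz":0.4,"rx":0,"ry":0,"rz":0},{"tx":0,"ty":0,"tz":0.8,"rx":0,"ry":0,"rz":0},{"tx":0,"ty":0,"tz":1.2,"rx":0,"ry":0,"rz":0},{"tx":0,"ty":0,"tz":1.6,"rx":0,"ry":0,"rz":0}]}}

```text
time: 10.82
position: [0.6535, 0.0361, 0.166]
tool_rot: [0.602, 0.799, -0.0, -0.0]
ft_force: [-0.5, -0.4, -1.2]
grip_width: 0.0095
```

Emit:
{"api": "send_rows", "payload": {"deltas": [{"tx":0,"ty":0,"tz":0.4,"rx":0,"ry":0,"rz":0},{"tx":0,"ty":0,"tz":0.8,"rx":0,"ry":0,"rz":0},{"tx":0,"ty":0,"tz":1.2,"rx":0,"ry":0,"rz":0}]}}

```text
time: 11.07
position: [0.654, 0.0361, 0.1548]
tool_rot: [0.602, 0.799, 0.0, 0.0]
ft_force: [-1.6, -0.2, 4.2]
grip_width: 0.0095
```

Emit:
{"api": "send_rows", "payload": {"deltas": [{"tx":0,"ty":0,"tz":0.3,"rx":0,"ry":0,"rz":0},{"tx":0,"ty":0,"tz":0.6,"rx":0,"ry":0,"rz":0},{"tx":0,"ty":0,"tz":0.9,"rx":0,"ry":0,"rz":0}]}}

```text
time: 11.32
position: [0.6542, 0.0361, 0.1466]
tool_rot: [0.602, 0.799, 0.0, 0.001]
ft_force: [-1.3, -0.2, 5.9]
grip_width: 0.0093
```

Emit:
{"api": "send_rows", "payload": {"deltas": [{"tx":0,"ty":0,"tz":0.25,"rx":0,"ry":0,"rz":0},{"tx":0,"ty":0,"tz":0.5,"rx":0,"ry":0,"rz":0},{"tx":0,"ty":0,"tz":0.75,"rx":0,"ry":0,"rz":0}]}}

```text
time: 11.57
position: [0.6546, 0.036, 0.1401]
tool_rot: [0.602, 0.799, 0.001, 0.001]
ft_force: [-2.9, -1.4, 12.1]
grip_width: 0.0097
```

Emit:
{"api": "send_rows", "payload": {"deltas": [{"tx":0,"ty":0,"tz":0.15,"rx":0,"ry":0,"rz":0},{"tx":0,"ty":0,"tz":0.3,"rx":0,"ry":0,"rz":0}]}}

```text
time: 11.73
position: [0.6548, 0.0359, 0.138]
tool_rot: [0.602, 0.799, 0.001, 0.002]
ft_force: [-2.8, -0.0, 14.1]
grip_width: 0.0093
```

Emit:
{"api": "send_rows", "payload": {"deltas": [{"tx":0,"ty":0,"tz":0.15,"rx":0,"ry":0,"rz":0},{"tx":0,"ty":0,"tz":0.3,"rx":0,"ry":0,"rz":0}]}}

```text
time: 11.9
position: [0.6546, 0.036, 0.135]
tool_rot: [0.602, 0.799, 0.001, 0.002]
ft_force: [-2.2, -0.3, 9.8]
grip_width: 0.0095
```

Emit:
{"api": "send_rows", "payload": {"deltas": [{"tx":0,"ty":0,"tz":0.1,"rx":0,"ry":0,"rz":0},{"tx":0,"ty":0,"tz":0.2,"rx":0,"ry":0,"rz":0}]}}

```text
time: 12.07
position: [0.6546, 0.036, 0.1327]
tool_rot: [0.602, 0.799, 0.001, 0.001]
ft_force: [-2.4, 0.1, 11.8]
grip_width: 0.0094
```

Emit:
{"api": "send_rows", "payload": {"deltas": [{"tx":0,"ty":0,"tz":0.1,"rx":0,"ry":0,"rz":0},{"tx":0,"ty":0,"tz":0.2,"rx":0,"ry":0,"rz":0}]}}

```text
time: 12.23
position: [0.6546, 0.036, 0.1308]
tool_rot: [0.602, 0.799, 0.001, 0.001]
ft_force: [-2.9, -0.8, 12.1]
grip_width: 0.0095
```

Run:
```python
from h import *
st();o=robot.get_obs()
c=cam('wrist','w6');P=cloud(c);R=Ro.from_quat(o['tool_rot']).as_matrix();t=(P-o['position'])@R*1000
for r in range(208,250,4): print(r,np.round(t[r,284],1),np.round(P[r,284,2],4))
st()
```

```text
t 12.2333 p [0.6546 0.036  0.1308] q [6.018e-01 7.986e-01 7.000e-04 1.500e-03] F [-2.9 -0.8 12.1] g 0.0095
208 [23.9  0.   8.8] 0.1219
212 [23.8 -0.   0.8] 0.13
216 [23.9 -0.  -7.3] 0.138
220 [ 24.4  -0.  -16.2] 0.1469
224 [ 22.9  -0.  -17.7] 0.1485
228 [ 21.4  -0.  -19. ] 0.1498
232 [ 19.1  -0.  -18.2] 0.1489
236 [ 16.8  -0.  -17.5] 0.1483
240 [ 15.1  -0.  -18.4] 0.1492
244 [ 12.6  -0.  -17.2] 0.1479
248 [ 11.2  -0.  -18.8] 0.1496
t 12.2833 p [0.6544 0.036  0.1303] q [6.018e-01 7.986e-01 6.000e-04 1.300e-03] F [-2.4  0.3  6.6] g 0.0095
```

Emit:
{"api": "send_rows", "payload": {"deltas": [{"tx":0,"ty":0,"tz":0.1,"rx":0,"ry":0,"rz":0},{"tx":0,"ty":0,"tz":0.1,"rx":0,"ry":0,"rz":0}]}}

```text
time: 12.45
position: [0.6544, 0.036, 0.1292]
tool_rot: [0.602, 0.799, 0.001, 0.001]
ft_force: [-2.8, -1.2, 10.2]
grip_width: 0.0098
```

Emit:
{"api": "send_rows", "payload": {"deltas": [{"tx":0,"ty":0,"tz":0.1,"rx":0,"ry":0,"rz":0},{"tx":0,"ty":0,"tz":0.1,"rx":0,"ry":0,"rz":0}]}}

```text
time: 12.62
position: [0.6544, 0.036, 0.1283]
tool_rot: [0.602, 0.799, 0.001, 0.001]
ft_force: [-3.0, -0.5, 9.5]
grip_width: 0.0092
```

Emit:
{"api": "send_rows", "payload": {"deltas": [{"tx":0,"ty":0,"tz":0.1,"rx":0,"ry":0,"rz":0},{"tx":0,"ty":0,"tz":0.2,"rx":0,"ry":0,"rz":0}]}}

```text
time: 12.78
position: [0.6546, 0.036, 0.1269]
tool_rot: [0.602, 0.799, 0.001, 0.001]
ft_force: [-4.4, -0.2, 17.0]
grip_width: 0.0096
```

Emit:
{"api": "send_rows", "payload": {"deltas": [{"tx":0,"ty":0,"tz":0.1,"rx":0,"ry":0,"rz":0},{"tx":0,"ty":0,"tz":0.1,"rx":0,"ry":0,"rz":0}]}}

```text
time: 12.95
position: [0.6547, 0.036, 0.1268]
tool_rot: [0.602, 0.799, 0.001, 0.002]
ft_force: [-3.6, -0.6, 15.7]
grip_width: 0.0095
```

Emit:
{"api": "send_rows", "payload": {"deltas": [{"tx":0,"ty":0,"tz":0.1,"rx":0,"ry":0,"rz":0},{"tx":0,"ty":0,"tz":0.1,"rx":0,"ry":0,"rz":0}]}}

```text
time: 13.12
position: [0.6547, 0.036, 0.1267]
tool_rot: [0.602, 0.799, 0.001, 0.002]
ft_force: [-4.6, 0.0, 20.7]
grip_width: 0.0094
```

Run:
```python
from h import *
st();robot.camera('wrist');st();robot.camera('wrist');st()
```

```text
t 13.1167 p [0.6547 0.036  0.1267] q [0.6018 0.7987 0.0008 0.0018] F [-4.6  0.  20.7] g 0.0094
t 13.1667 p [0.6548 0.036  0.1267] q [0.6018 0.7987 0.0008 0.0019] F [-5.4 -0.5 19.9] g 0.0096
t 13.2167 p [0.6547 0.036  0.1268] q [0.6018 0.7987 0.0009 0.0019] F [-5.1 -0.5 19.9] g 0.0092
```

Emit:
{"api": "send_rows", "payload": {"deltas": [{"tx":0,"ty":0,"tz":0.1,"rx":0,"ry":0,"rz":0},{"tx":0,"ty":0,"tz":0.1,"rx":0,"ry":0,"rz":0}]}}

```text
time: 13.38
position: [0.6549, 0.0359, 0.1267]
tool_rot: [0.602, 0.799, 0.001, 0.002]
ft_force: [-7.1, -0.5, 24.2]
grip_width: 0.0093
```

Emit:
{"api": "send_rows", "payload": {"deltas": [{"tx":0,"ty":0,"tz":-0.2,"rx":0,"ry":0,"rz":0},{"tx":0,"ty":0,"tz":-0.4,"rx":0,"ry":0,"rz":0},{"tx":0,"ty":0,"tz":-0.5,"rx":0,"ry":0,"rz":0},{"tx":0,"ty":0,"tz":-0.5,"rx":0,"ry":0,"rz":0}]}}

```text
time: 13.72
position: [0.6544, 0.036, 0.1285]
tool_rot: [0.602, 0.799, 0.001, 0.001]
ft_force: [-2.6, 0.2, 10.5]
grip_width: 0.0094
```

Emit:
{"api": "send_rows", "payload": {"deltas": [{"tx":0,"ty":0,"tz":-0.1,"rx":0,"ry":0,"rz":0},{"tx":0,"ty":0,"tz":-0.2,"rx":0,"ry":0,"rz":0},{"tx":0,"ty":0,"tz":-0.2,"rx":0,"ry":0,"rz":0}]}}

```text
time: 13.97
position: [0.6543, 0.036, 0.13]
tool_rot: [0.602, 0.799, 0.001, 0.001]
ft_force: [-2.0, -0.7, 9.1]
grip_width: 0.0098
```

Emit:
{"api": "send_rows", "payload": {"deltas": [{"tx":0,"ty":0,"tz":-0.1,"rx":0,"ry":0,"rz":0},{"tx":0,"ty":0,"tz":-0.1,"rx":0,"ry":0,"rz":0},{"tx":0,"ty":0,"tz":-0.1,"rx":0,"ry":0,"rz":0}]}}

```text
time: 14.22
position: [0.6542, 0.0361, 0.13]
tool_rot: [0.602, 0.799, 0.0, 0.001]
ft_force: [-1.0, 0.1, 6.8]
grip_width: 0.0094
```

Emit:
{"api": "send_rows", "payload": {"deltas": [{"tx":0,"ty":0,"tz":-0.1,"rx":0,"ry":0,"rz":0},{"tx":0,"ty":0,"tz":-0.2,"rx":0,"ry":0,"rz":0},{"tx":0,"ty":0,"tz":-0.2,"rx":0,"ry":0,"rz":0}]}}

```text
time: 14.47
position: [0.6534, 0.036, 0.1303]
tool_rot: [0.602, 0.799, -0.0, -0.0]
ft_force: [0.5, 0.6, -0.9]
grip_width: 0.0093
```

Holding at z≈0.130 with the force gone to zero while backing off: latched. Release.

Emit:
{"api": "send_rows", "payload": {"deltas": [{"tx":0,"ty":0,"tz":0,"rx":0,"ry":0,"rz":0},{"tx":0,"ty":0,"tz":0,"rx":0,"ry":0,"rz":0},{"tx":0,"ty":0,"tz":0,"rx":0,"ry":0,"rz":0},{"tx":0,"ty":0,"tz":0,"rx":0,"ry":0,"rz":0},{"tx":0,"ty":0,"tz":0,"rx":0,"ry":0,"rz":0}], "claw": 4}}

```text
time: 14.88
position: [0.6536, 0.0363, 0.1311]
tool_rot: [0.602, 0.799, 0.0, -0.0]
ft_force: [0.4, -0.3, 0.3]
grip_width: 0.0346
```

Emit:
{"api": "send_rows", "payload": {"deltas": [{"tx":0,"ty":0,"tz":-1.5,"rx":0,"ry":0,"rz":0},{"tx":0,"ty":0,"tz":-4,"rx":0,"ry":0,"rz":0},{"tx":0,"ty":0,"tz":-8,"rx":0,"ry":0,"rz":0},{"tx":0,"ty":0,"tz":-12,"rx":0,"ry":0,"rz":0},{"tx":0,"ty":0,"tz":-14,"rx":0,"ry":0,"rz":0}]}}

```text
time: 15.3
position: [0.6557, 0.0361, 0.2766]
tool_rot: [0.602, 0.799, 0.002, 0.003]
ft_force: [1.1, -0.4, 0.6]
grip_width: 0.04
```

Emit:
{"api": "send_rows", "payload": {"deltas": [{"tx":-4,"ty":-4,"tz":0,"rx":0,"ry":0,"rz":0},{"tx":-8,"ty":-8,"tz":0,"rx":0,"ry":0,"rz":0},{"tx":-12,"ty":-12,"tz":0,"rx":0,"ry":0,"rz":0},{"tx":-12,"ty":-12,"tz":0,"rx":0,"ry":0,"rz":0},{"tx":-12,"ty":-12,"tz":0,"rx":0,"ry":0,"rz":0}]}}

```text
time: 15.72
position: [0.5681, -0.1177, 0.2713]
tool_rot: [0.604, 0.797, -0.002, 0.0]
ft_force: [0.3, 0.6, -0.1]
grip_width: 0.0398
```

Run:
```python
from h import *
st()
c=cam('scene');cv2.imwrite('pics/s7.png',cv2.resize(c['color'][120:250,250:400,::-1],None,fx=4.5,fy=4.5,interpolation=cv2.INTER_CUBIC))
for n in ('scene','top'):
    c=cam(n);P=cloud(c);X,Y,Z=np.moveaxis(P,-1,0)
    m=(abs(X-.6555)<.03)&(abs(Y-.031)<.035)&(Z>.125)&(Z<.18); q=P[m]
    print(n,m.sum(),np.percentile(q,[2,50,98],axis=0).round(4) if m.sum() else '')
    if m.sum()>10: print(cv2.minAreaRect((q[:,:2]*1000).astype(np.float32)))
    l=(Z>.1)&(Z<.13)&(abs(X-.6)<.03)&(abs(Y+.05)<.04);print('lid z',np.nanmedian(Z[l]))
```

```text
t 15.7167 p [ 0.5681 -0.1177  0.2713] q [ 0.604   0.797  -0.0019  0.    ] F [ 0.3  0.6 -0.1] g 0.0398
scene 70 [[0.6492 0.0049 0.126 ]
 [0.6589 0.0271 0.1441]
 [0.6685 0.0546 0.1489]]
((657.4078369140625, 29.598058700561523), (10.964042663574219, 52.65864181518555), 16.53681755065918)
lid z 0.10770463418554649
top 1 [[0.6524 0.0551 0.1479]
 [0.6524 0.0551 0.1479]
 [0.6524 0.0551 0.1479]]
lid z 0.1083955280945228
```

View pics/s7.png

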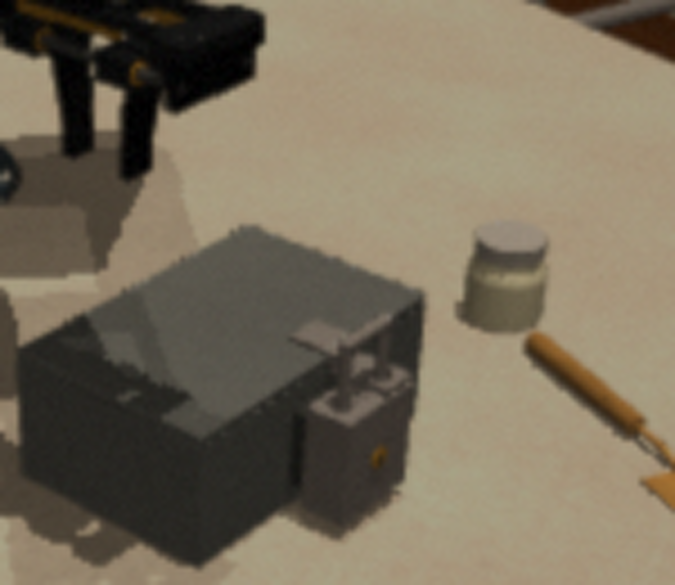

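The shackle is down: its crown top is at 0.148–0.149 m, so the tips are about 60 mm deep. The lid is shut at 0.108 m and the gripper is clear.

```bash
python3 -c "
from h import *
print(robot.hand_in())"
```

```text
the job is handed in; nothing more can be done
None
```

The stock box is locked, and I handed the job in at about 16 s. No verdict is reported.

**What I did**
- I pressed the lid shut with closed fingers until it bottomed, with about 21 N at the wrist.
- I took the steel shackle from the holder and lined it up with the lock using the wrist camera. I then lowered it with one leg through the tab hole.
- I pressed in small steps until it bottomed about 63 mm down. The highest wrist force I read was about 24 N, under the 45 N limit; it was only read at the end of each move.
- I backed off, let go, and moved the arm clear.

**Last checks, after letting go**
- **Click:** when I backed off, the shackle rose about 3 mm, then held. The push-back force fell to zero, so the lock had clicked. I did not identify one clear click on the way down; the force dipped twice, at about 55 mm and 60 mm.
- **Depth:** the crown top measured 0.148–0.149 m, so the tips are about 60 mm deep. An unclicked shackle would sit at 47 mm or less.
- **Centring:** the crown measured within about 2.5 mm of the lock's centre and 16.5° in yaw, against 16° for the box. The two cameras also disagreed by about 2 mm on where the lock is. The top camera could barely see the crown, so these figures come from the scene camera alone.
- **Lid:** its top measured 0.108 m, which means shut.
- **Other items:** the gripper touched nothing at the end. The candle jar and spatula looked unmoved in the last picture. I never touched the carton, but I did not measure any of the three again.

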